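Body cap held half-way to the lock

TASK

Fit the grey body cap into the mount of the camera that lies on its back: bar in line with the two red dots, pressed fully home, then turned clockwise against the spring to the two white dots, half-way to the lock, never on into the lock (yellow dots). Finish while still gripping the cap there: do not let go, the spring would turn it back. Leave everything else on the shelf where it stands.

Things in the scene. Friction and masses are not known exactly. Their poses are not given: they have to be found in the camera images.
- cap: Grey plastic body cap, 50 g, lying loose, bar up. Origin: centre of the plug's underside, z up. Tapered plug z 0 to 18 mm (radius 16.5 mm at the bottom, 20 at the top); two opposite lugs along +x and -x (z 3 to 8 mm, 12 mm wide, reaching 25.5 mm from the axis); disc of 58 mm diameter z 18 to 23 mm; finger bar on top, see cap_bar. Half a turn about z makes no difference.
- cap_bar (a point): Centre of the cap's finger bar, 35 mm above the cap's origin. The bar lies along the cap's x, right over the lugs: 44 mm long, 16 mm wide (y), z 23 to 47 mm in the cap's frame, with a white line along its top.
- camera: Black camera body on its back, mount up, in a grey cradle (125 mm in x, 162 in y); fixed. Origin: on the mount's axis at shelf height, z up. Face 58 mm high, nothing beside the mount over 66 mm. 8 mm dots on the face in opposite pairs, 37.5 mm from the axis: red along x in line with the slots, white 0.70 rad and yellow 1.25 rad clockwise from red, seen from above.
- mount (a point): Centre of the mount, on top of the steel flange (64 mm diameter), 64 mm above the shelf; axes as camera. Throat radius 22 mm; two slots along +x and -x, about 17 mm wide, out to 28.5 mm, let the lugs through the 7 mm flange. Fully home the cap's disc rests on the flange, the cap's origin 18 mm below this point; when turned the lugs run under the flange with 3 mm play in height.
- lock_ring (a joint): Sprung ring in the mount, pushed round by the lugs: 0 at rest, grows clockwise seen from above; half-way (white) 0.55, lock from 0.95 to the end at 1.10 rad (yellow). The cap turns 0.15 rad freely from red before the ring moves: ring = cap's clockwise turn - 0.15. Spring 0.025 N m at 0, 0.08 at 1.10; it turns a released cap back. Anticlockwise is blocked after 0.15 rad.
- lens: Black macro lens standing upright, 70 mm diameter, 91 mm high, origin under its centre; to be left alone.
- battery: Black battery lying flat, 38 x 54 x 21 mm, origin under its centre; to be left alone.
- pen: Black lens pen with an orange band, lying along its x, 100 x 13 x 13 mm; to be left alone.
- filter0: Round amber filter, 58 mm diameter, 6 mm thick, standing on edge in the white slotted rack (80 x 60 mm), origin at its lowest point; to be left alone.
- filter1: Round green filter, 58 mm diameter, 6 mm thick, standing on edge in the white slotted rack (80 x 60 mm), origin at its lowest point; to be left alone.
- filter2: Round clear filter, 58 mm diameter, 6 mm thick, standing on edge in the white slotted rack (80 x 60 mm), origin at its lowest point; to be left alone.
Not all that is in view belongs to the job. Several things look just like the cap: the one meant starts farthest to the robot's left. What is shaped like the camera but purple is not meant.

How it is judged:
On the way, in this order (a step that is already met when the one before it is completed fails the run):
1. the cap is fully home in the mount, not yet turned (horizontal distance between cap and camera below 0.005 m and z of cap in the frame of camera below 0.049 m and angle between cap's own z axis and vertical below 0.12 rad and value of joint lock_ring below 0.2 rad), for 0.1 s.
2. the gripped cap is turned half-way to the lock (horizontal distance between cap and camera below 0.005 m and z of cap in the frame of camera below 0.049 m and angle between cap's own z axis and vertical below 0.12 rad and value of joint lock_ring between 0.4 and 0.7 rad and contact force between the fingers and cap above 1 N), for 0.4 s.
At the end, for the whole second after the job is handed in: The fingers still grip the cap (over 1 N), which sits level and fully home in the mount (within 5 mm of its axis, origin under 49 mm above the camera's), at rest, with the lock ring between 0.40 and 0.70 rad (all of step 2 and angular speed of cap below 0.2 rad/s); the arm keeps its last pose, push and grip.
It fails at once if the cap is turned into the lock (ring past 0.95 rad) (value of joint lock_ring above 0.95 rad).
It fails at once if the lens, a filter, the battery or the lens pen is moved by more than 20 mm (distance of any of lens, filter0, filter1, filter2, battery, pen from where it was at the start of the episode above 0.02 m).
It also fails if it takes over 48 s, if anything falls off the work surface, if the arm or the gripper's body presses on something with over 40 N, if the wrist force passes 120 N, or if a joint passes its speed limit or range.

ROBOT

A 6-joint arm with a two-finger parallel gripper is mounted at the origin on the work surface. World frame = base frame: x ahead of the robot, y to its left, z up, the work surface at z = 0. Lengths are in m, angles in rad, forces in N, time in s.
With the tool pointing down it reaches from about 0.2 to 0.875 m from the base axis. Payload 3.4 kg.
Tool frame: the origin (TCP) lies on the front face of the gripper's body, between the roots of the fingers; the fingertips stand 97 mm ahead of it and the grasp point (between the pads) lies 78 mm ahead of it; z points along the fingers, y is the direction in which the jaws open and shut (so a half turn about z gives the same grasp; the last joint's range is limited). The gripper opens to 94 mm and grips with 3 to 60 N. Pads are 16 mm wide; open, the fingers measure 119 mm over their backs; the gripper's body (75 mm by 177 mm) begins 78 mm behind the grasp point.
Start: joints at [1.087, 0.276, 1.505, -0, 1.361, -0.121], TCP at [0.204, 0.538, 0.303] pointing down, gripper open.
Joint ranges: [-2.89, 2.89], [-0.75, 2.08], [0.22, 2.7], [-1.18, 4.32], [0.11, 2.71], [-2.7, 2.7]. Speed limits (rad/s): [2.57, 2.57, 3.14, 3.14, 3.14, 3.14].

INTERFACE

Orientations are given as a rotation vector (axis times angle).
In Python, from rig import get_state, cams, order, boxes_of, cut_out gives the robot as it stands.
- The arm moves only by the tool jog_arm, never from a script. Its argument "motion" is a list of rows, each a list of 3 entries, a list of its own where there are three numbers: the finger opening in m, from 0 to 0.094, then the shift along the tool's x, y, z in m, then the turn, a rotation vector about the tool's x, y, z in degrees. In form: [[hand, [tx, ty, tz], [rx, ry, rz]], ...]. A call has exactly 10 rows; each row shifts and turns the commanded pose from where the row before left it, along the tool's axes as they then stand; what a row does not reach is not made up. A row lasts 1/8 s, in which the tool goes at most 62.5 mm and 10.7 degrees, less where a joint would pass 70% of its speed; a pose out of reach is approached as far as the arm can. A call is refused whole if a number of a shift passes 0.0625 or a number of a turn 10.7, either way. A call with a gripper value outside its range is refused whole. The fingers move at their own pace and stop on an object; the grip force is fixed at half the most. Time passes only in rows, so rows that do not move let the fingers close, or fill a call up. It gives the time, the measured TCP pose, the force and the opening at its end, in the units of the state.
- get_state(): the state, without advancing time (a new reading comes with each control period).
- cams.get_image(name): name is "side" or "top" or "wrist"; returns a dict with "image" (420x560x3 uint8, blue, green, red), "fx", "fy", "cx", "cy" (pixels), "rvec" (rotation vector, rad) and "tvec" (3), from world to camera coordinates, as OpenCV has them. Camera axes: x right, y down, z forward; pixel columns grow to the right and rows downward; lengths in m; the calibration is good to about 2 mm. A picture is of the moment at which its call begins. There is no depth.
- order.job_done(): hands the job in, once; it reports no verdict.
Trained networks look in the newest picture that a camera, given by its name, has taken for a name from the list of things; names that differ only in an ending like _2 or _b are one class to them, and where a whole thing is asked for, a point or a joint stands for the part that bears it (a point fixed in the world has none). Each returns a list of dicts, best first, with "p" (0 to 1); they miss things now and then, are a little off and sometimes report something else, mostly with a low value. They report only what shows in the picture. A call takes as long as a camera call. They do not tell look-alikes from the thing itself.
- boxes_of(query, camera): "location" ([x, y, z] in m, in world coordinates, good to about 4 mm: the middle of the surface that is visible of it).
- cut_out(query, camera): "region" (420x560 bool, what is visible of it).
The state is a dict: "t": time; "joint_pos": joint angles; "qvel": joint speeds; "effort": joint torques, N m; "tool_pos": TCP position; "tool_rot": TCP orientation; "ft_force": force on the tool from outside, world axes, zero at the start; "ft_torque": the same for the moment, N m; "gripper_width": opening from 0.0 (shut) to 1.0 (fully open).
Only numpy, scipy, OpenCV 4.12 (cv2) and the standard library are available. Lean on these libraries where they do the work, as an engineer would, in place of code of your own. Each camera call takes 0.05 s, during which the arm holds its last target. There are 200 camera calls.

## Working session

There is one attempt and no reset: what is moved stays moved. The work goes in short steps, Python scripts to look and compute and a tool call to move; the robot and the scene stay as the last step left them, time stands still between calls to the robot, and variables do not carry over. Pictures are saved under pics/ and viewed, about 8 in all and at most 12, crops included, and the job is handed in when it is done.

Besides the shell and the picture viewer there is one more tool, called after "Emit:" in YAML: its name, and indented under it one key for each argument. jog_arm: Moves the arm, as the interface text tells. Its arguments: {"type":"object","properties":{"motion":{"type":"array"}},"required":["motion"]}

```bash
mkdir -p pics; cat > h.py <<'E'
import numpy as np,cv2
from rig import get_state,cams,order,boxes_of,cut_out
def ray(im,u,v,z):
    R=cv2.Rodrigues(np.array(im["rvec"],float))[0];t=np.array(im["tvec"],float).ravel()
    d=R.T@np.array([(u-im["cx"])/im["fx"],(v-im["cy"])/im["fy"],1]);c=-R.T@t
    return c+d*(z-c[2])/d[2]
def proj(im,p):
    return cv2.projectPoints(np.array(p,float).reshape(-1,3),np.array(im["rvec"],float),np.array(im["tvec"],float),np.array([[im["fx"],0,im["cx"]],[0,im["fy"],im["cy"]],[0,0,1.]]),None)[0].reshape(-1,2)
E
python3 - <<'E'
from h import *
ims=[]
for c in("top","side"):
    im=cams.get_image(c);ims.append(im["image"]);print(c,(-cv2.Rodrigues(np.array(im["rvec"],float))[0].T@np.array(im["tvec"]).ravel()).round(3))
    for q in("cap","camera","mount","cap_bar","lens","battery","pen","filter0"):
        for b in boxes_of(q,c):print(c,q,round(b["p"],2),np.round(b["location"],3),proj(im,b["location"]).round()[0])
    cv2.imwrite(f"pics/{c}0.png",im["image"])
s=get_state();print(s)
E
```

```text
top [0.393 0.111 0.921]
top cap 0.91 [0.579 0.169 0.026] [241. 185.]
top cap 0.85 [0.428 0.121 0.022] [261. 250.]
top cap 0.69 [0.48  0.243 0.019] [209. 227.]
top camera 0.97 [ 0.323 -0.267  0.056] [436. 296.]
top camera 0.85 [ 0.535 -0.201  0.056] [401. 202.]
top camera 0.56 [0.269 0.255 0.052] [199. 323.]
top mount 0.86 [ 0.324 -0.268  0.057] [437. 296.]
top mount 0.73 [0.264 0.253 0.058] [199. 325.]
top mount 0.66 [ 0.539 -0.205  0.062] [404. 200.]
top cap_bar 0.84 [0.433 0.125 0.02 ] [259. 247.]
top cap_bar 0.78 [0.573 0.168 0.023] [241. 188.]
top cap_bar 0.7 [0.48  0.244 0.021] [208. 227.]
top lens 0.79 [0.737 0.026 0.09 ] [303. 112.]
top battery 0.88 [0.726 0.18  0.027] [237. 126.]
top pen 0.67 [ 0.712 -0.23   0.014] [404. 134.]
top filter0 0.66 [0.623 0.418 0.042] [134. 165.]
side [0.032 0.71  0.569]
side camera 0.95 [ 0.308 -0.237  0.041] [428. 192.]
side camera 0.61 [0.226 0.296 0.037] [351. 343.]
side camera 0.57 [ 0.519 -0.183  0.044] [346. 177.]
side mount 0.96 [ 0.522 -0.184  0.035] [345. 179.]
side mount 0.88 [ 0.309 -0.237  0.043] [428. 191.]
side mount 0.63 [0.221 0.2
[... 294 characters left out ...]
.421 0.044] [135. 281.]
{'t': 0.9, 'joint_pos': array([ 1.08700672e+00,  2.75860067e-01,  1.50488503e+00,  3.09441929e-05,
        1.36068807e+00, -1.20987009e-01]), 'qvel': array([ 6.69757577e-04, -1.46495826e-04,  1.32833583e-04, -1.48134743e-03,
       -7.48536294e-05,  9.26683295e-04]), 'effort': array([ 3.33101743e-04, -4.04449868e+01, -2.37501991e+01,  7.03015295e-02,
        2.45693454e-02,  1.54075826e-05]), 'tool_pos': array([0.20406919, 0.5376022 , 0.30272178]), 'tool_rot': array([5.66775240e-01, 3.09002480e+00, 2.53307681e-04]), 'ft_force': array([0.30154502, 0.74085707, 0.77611604]), 'ft_torque': array([-0.04096514,  0.04459514,  0.01505665]), 'gripper_width': 0.9984741439795117}
```

View pics/top0.png

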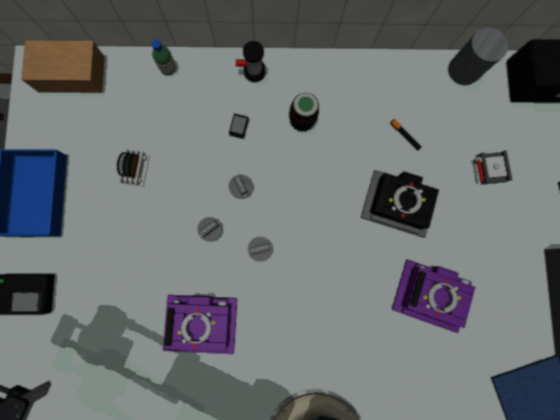

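Three caps show in the top view: (241,186), (210,229) and (260,249). The farthest to the left (+y) is (210,229). The camera bodies are black at (403,201) and purple at (200,325) and (436,296), so I want the black one. Next: a close crop plus a side view.

```bash
python3 - <<'E'
import cv2,numpy as np
a=cv2.imread("pics/top0.png");s=cv2.imread("pics/side0.png")
f=lambda c:cv2.convertScaleAbs(cv2.resize(c,(400,300),interpolation=cv2.INTER_CUBIC),alpha=1.4,beta=15)
L=f(a[195:270,185:285]);M=f(a[165:240,355:455]);S=cv2.resize(s,(400,300));S2=f(s[200:350,120:320])
cv2.imwrite("pics/comp0.png",np.vstack([np.hstack([L,M]),np.hstack([S,S2])]))
E
```

```text
(no output)
```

View pics/comp0.png

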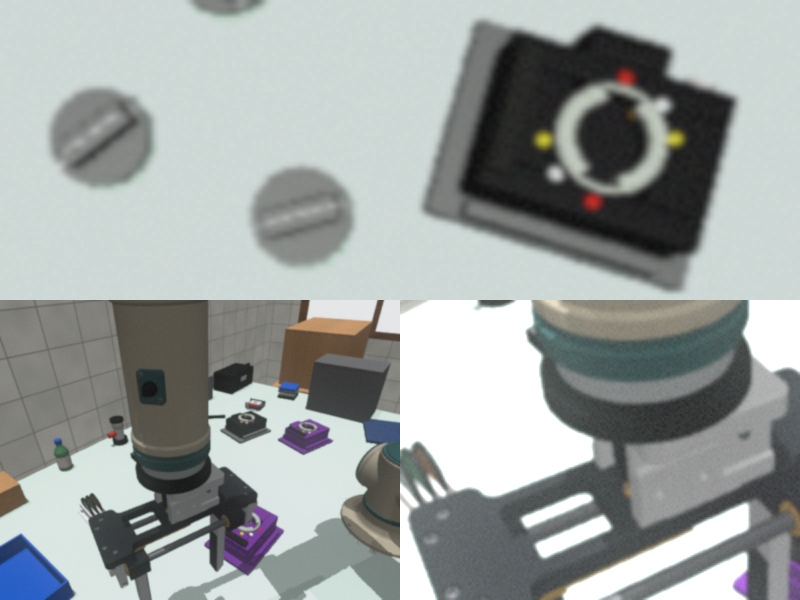

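```bash
cat >> h.py <<'E'
from scipy.spatial.transform import Rotation as Ro
def blobs(im,col):
    h=cv2.cvtColor(im["image"],cv2.COLOR_BGR2HSV)
    H,S,V=h[...,0].astype(int),h[...,1],h[...,2]
    m={"red":((H<8)|(H>172))&(S>130)&(V>70),"yel":(H>22)&(H<35)&(S>110)&(V>80)}[col]
    n,_,st,c=cv2.connectedComponentsWithStats(m.astype(np.uint8))
    return [(c[i],st[i,4]) for i in range(1,n) if st[i,4]>5]
def tool():
    s=get_state();R=Ro.from_rotvec(s["tool_rot"]).as_matrix();return s,R
E
python3 - <<'E'
from h import *
im=cams.get_image("top")
for col in("red","yel"):
    pts=[ray(im,*c,.058)[:2] for c,a in blobs(im,col)]
    pts=[p for p in pts if np.hypot(p[0]-.535,p[1]+.2)<.06];print(col,np.round(pts,4),np.mean(pts,0).round(4))
    if len(pts)==2:d=pts[1]-pts[0];print(np.degrees(np.arctan2(d[1],d[0])),np.hypot(*d))
p,q=ray(im,201.25,232.5,.047),ray(im,216.25,223,.047);d=q-p
print("bar",p,q,np.degrees(np.arctan2(d[1],d[0])),np.hypot(*d))
for b,z in(("cap",.02),):
  for r in cut_out(b,"top"):
    ys,xs=np.nonzero(r["region"]);print(r["p"],ray(im,xs.mean(),ys.mean(),.027).round(4),len(xs))
s,R=tool();print(s["tool_pos"],R.round(3),s["joint_pos"])
w=cams.get_image("wrist");Rw=cv2.Rodrigues(np.array(w["rvec"],float))[0];c=-Rw.T@np.array(w["tvec"]).ravel()
print("wrist cam in tool",(R.T@(c-s["tool_pos"])).round(4),"axes",(R.T@Rw.T).round(2),w["fx"])
E
```

```text
red [[ 0.5762 -0.2249]
 [ 0.5047 -0.2018]] [ 0.5404 -0.2134]
162.07403037194558 0.07517732281621331
yel [[ 0.5399 -0.1756]
 [ 0.5409 -0.2515]] [ 0.5404 -0.2135]
-89.26805921576047 0.07593808721545454Traceback (most recent call last):
  File "<stdin>", line 8, in <module>
TypeError: return arrays must be of ArrayType
```

```bash
python3 - <<'E'
from h import *
im=cams.get_image("top")
p,q=ray(im,201.25,232.5,.047),ray(im,216.25,223,.047);d=(q-p)[:2]
print("bar",p,q,np.degrees(np.arctan2(d[1],d[0])),np.hypot(*d))
for r in cut_out("cap","top"):
    ys,xs=np.nonzero(r["region"]);print(r["p"],ray(im,xs.mean(),ys.mean(),.027).round(4),len(xs))
s,R=tool();print(s["tool_pos"],R.round(3),s["joint_pos"])
w=cams.get_image("wrist");Rw=cv2.Rodrigues(np.array(w["rvec"],float))[0];c=-Rw.T@np.array(w["tvec"]).ravel()
print("wrist cam in tool",(R.T@(c-s["tool_pos"])).round(4),"axes",(R.T@Rw.T).round(2),w["fx"])
E
```

```text
bar [0.46558109 0.25615949 0.047     ] [0.48719374 0.22269479 0.047     ] -57.14423391912327 0.03983707517243657
0.88 [0.5774 0.1711 0.027 ] 448
0.75 [0.4291 0.1253 0.027 ] 513
0.61 [0.4758 0.2421 0.027 ] 484
[0.20409238 0.53758724 0.30268624] [[-0.935  0.355  0.   ]
 [ 0.355  0.935  0.   ]
 [-0.     0.    -1.   ]] [ 1.08698537e+00  2.75909748e-01  1.50490302e+00 -2.24604684e-05
  1.36070263e+00 -1.21032538e-01]
wrist cam in tool [ 0.0803  0.0009 -0.082 ] axes [[-0.   -0.96 -0.27]
 [ 1.   -0.   -0.  ]
 [ 0.   -0.27  0.96]] 328.3413990319137
```

Emit:
jog_arm:
  motion:
    - [0.094,[-0.045,-0.0226,0.01],[0,0,0]]
    - [0.094,[-0.045,-0.0226,0.01],[0,0,0]]
    - [0.094,[-0.045,-0.0226,0.01],[0,0,0]]
    - [0.094,[-0.045,-0.0226,0.01],[0,0,0]]
    - [0.094,[-0.045,-0.0226,0.01],[0,0,0]]
    - [0.094,[-0.045,-0.0226,0.01],[0,0,0]]
    - [0.094,[-0.045,-0.0226,0],[0,0,9]]
    - [0.094,[-0.0479,-0.0151,0],[0,0,9]]
    - [0.094,[0,0,0],[0,0,9]]
    - [0.094,[0,0,0],[0,0,9]]

```text
t: 2.35
tool_pos: [0.4771, 0.2402, 0.2426]
tool_rot: [-1.504, -2.758, -0.0]
ft_force: [-0.2, -0.1, 0.0]
gripper_width: 0.994
```

```bash
python3 - <<'E'
from h import *
s,R=tool();print(s["tool_pos"],np.degrees(np.arctan2(R[1,0],R[0,0])))
im=cams.get_image("wrist");cv2.imwrite("pics/w1.png",im["image"])
for q in("cap","cap_bar"):
  for b in boxes_of(q,"wrist"):print(q,b["p"],np.round(b["location"],4),proj(im,b["location"]).round())
E
```

```text
[0.47714916 0.24018299 0.24258604] 122.80478568769006
cap 0.96 [0.4432 0.1303 0.0209] [[189. 272.]]
cap 0.9 [0.4764 0.2497 0.0223] [[281. 193.]]
cap 0.58 [0.5729 0.1783 0.0223] [[321. 299.]]
cap_bar 0.93 [0.5761 0.1765 0.0243] [[323. 302.]]
cap_bar 0.91 [0.4741 0.2477 0.0256] [[277. 195.]]
cap_bar 0.69 [0.4436 0.1293 0.0217] [[189. 273.]]
```

View pics/w1.png

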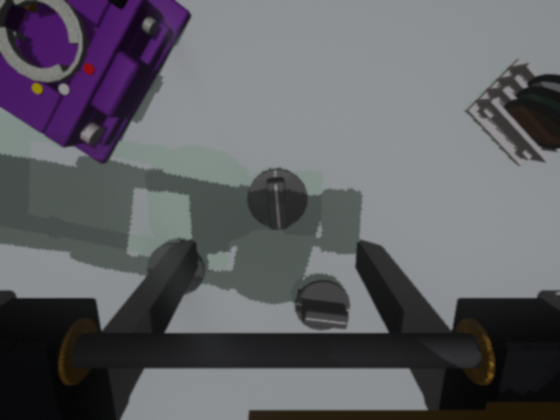

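The wrist view shows the wanted cap at (277,198) between the fingers, with its bar nearly upright in the picture. The other caps are at (180,265) and (322,303). Now I'll measure the disc and bar accurately.

```bash
python3 - <<'E'
from h import *
im=cams.get_image("wrist");s,R=tool();T=s["tool_pos"]
for r in cut_out("cap","wrist"):
    m=r["region"].astype(np.uint8);ys,xs=np.nonzero(m)
    if abs(xs.mean()-278)<20 and abs(ys.mean()-198)<20:
        p=ray(im,xs.mean(),ys.mean(),.025);print("cap",p,"tool",R.T@(p-T),xs.min(),xs.max(),ys.min(),ys.max())
        for z,y in((.02,0),):
            e=cv2.fitEllipse(max(cv2.findContours(m,0,2)[0],key=len));print(e,R.T@(ray(im,*e[0],.021)-T))
g=cv2.cvtColor(im["image"],cv2.COLOR_BGR2GRAY)[165:235,242:317]
v=cv2.resize(g,None,fx=8,fy=8,interpolation=cv2.INTER_CUBIC);cv2.imwrite("pics/w1c.png",cv2.normalize(v,None,0,255,cv2.NORM_MINMAX))
E
```

```text
cap [0.47614029 0.24417787 0.025     ] tool [0.00282361 0.00143662 0.21769464] 248 307 170 229
((277.27001953125, 199.58290100097656), (57.852569580078125, 58.71218490600586), 139.66603088378906) [0.00180015 0.00138957 0.22169461]
```

View pics/w1c.png

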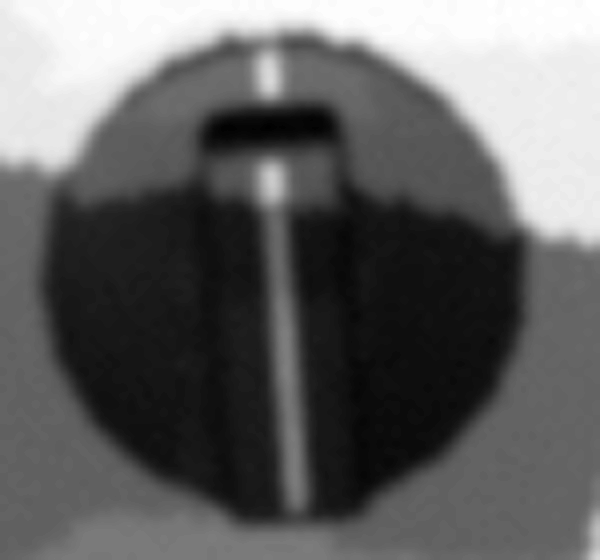

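```bash
python3 - <<'E'
from h import *
im=cams.get_image("wrist");s,R=tool();T=s["tool_pos"]
a,b=[R.T@(ray(im,242+u/8-.5+.06,165+v/8-.5+.06,.047)-T) for u,v in((271,160),(299,508))]
print(a,b,(a+b)/2,np.degrees(np.arctan2((a-b)[1],(a-b)[0])),np.linalg.norm(a-b))
E
```

```text
[ 0.0220436  -0.00031423  0.19573099] [-0.0176755   0.00279449  0.1957309 ] [0.00218405 0.00124013 0.19573094] -4.475287684183222 0.03984057223466232
```

Emit:
jog_arm:
  motion:
    - [0.094,[0.002,0.0013,0],[0,0,-4.5]]
    - [0.07,[0,0,0.025],[0,0,0]]
    - [0.07,[0,0,0.025],[0,0,0]]
    - [0.07,[0,0,0.025],[0,0,0]]
    - [0.07,[0,0,0.02],[0,0,0]]
    - [0.07,[0,0,0.015],[0,0,0]]
    - [0.07,[0,0,0.0076],[0,0,0]]
    - [0.0,[0,0,0],[0,0,0]]
    - [0.0,[0,0,0],[0,0,0]]
    - [0.0,[0,0,0],[0,0,0]]

```text
t: 3.9
tool_pos: [0.4769, 0.2435, 0.1257]
tool_rot: [1.384, 2.819, 0.002]
ft_force: [0.3, -0.2, 0.9]
gripper_width: 0.463
```

Emit:
jog_arm:
  motion:
    - [0,[0,0,0],[0,0,0]]
    - [0,[0,0,0],[0,0,0]]
    - [0,[0,0,0],[0,0,0]]
    - [0,[0,0,0],[0,0,0]]
    - [0,[0,0,0],[0,0,0]]
    - [0,[0,0,-0.02],[0,0,0]]
    - [0,[0,0,-0.03],[0,0,0]]
    - [0,[0,0,-0.04],[0,0,0]]
    - [0,[0,0,-0.04],[0,0,0]]
    - [0,[0,0,0],[0,0,0]]

```text
t: 5.15
tool_pos: [0.478, 0.244, 0.2582]
tool_rot: [1.382, 2.816, 0.008]
ft_force: [-0.3, 0.5, -0.7]
gripper_width: 0.167
```

```bash
python3 - <<'E'
from h import *
s,R=tool();print(s["tool_pos"],np.degrees(np.arctan2(R[1,0],R[0,0])),s["joint_pos"].round(2))
im=cams.get_image("wrist");cv2.imwrite("pics/w2.png",cv2.convertScaleAbs(im["image"],alpha=1.6,beta=10))
E
```

```text
[0.47804369 0.24399343 0.25817048] 127.71462076742058 [ 0.34  0.24  1.66  0.    1.23 -0.32]
```

View pics/w2.png

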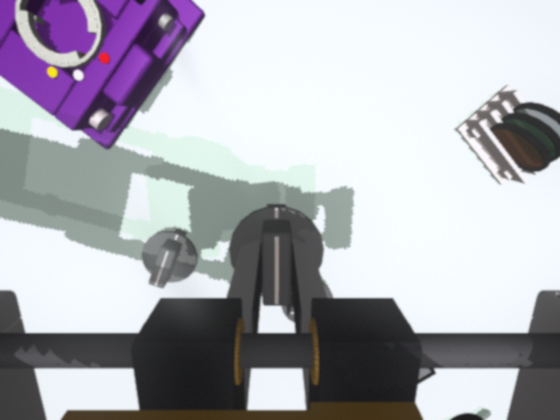

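Gripped: the opening is 15.7 mm, and the bar is upright at column 276 with the disc (229–324, top row 205) in the fingers. I'll check the offset in the hand and work out the move to the camera.

```bash
python3 - <<'E'
from h import *
im=cams.get_image("wrist");s,R=tool();T=s["tool_pos"]
a=np.linspace(0,2*np.pi,360)
P=np.c_[.029*np.cos(a),.029*np.sin(a),a*0+.1027]@R.T+T
q=proj(im,P);print("disc pred",q.min(0),q.max(0))
for dx in(-.003,0,.003):
    print(dx,proj(im,np.array([[dx+.022,0,.0787],[dx-.022,0,.0787],[dx+.029,0,.1027]])@R.T+T).round(1).tolist())
v=im["image"][195:320,215:340];cv2.imwrite("pics/w2c.png",cv2.convertScaleAbs(cv2.resize(v,None,fx=4.8,fy=4.8,interpolation=cv2.INTER_CUBIC),alpha=2.5))
C=np.array([.5404,-.2134]);print("to camera, world",C-T[:2],"tool",R.T@np.r_[C-T[:2],0])
E
```

```text
disc pred [226.17518354 204.69928568] [321.00846477 292.52895638]
-0.003 [[273.3, 235.2], [273.5, 308.6], [273.5, 209.6]]
0 [[273.3, 229.8], [273.5, 303.9], [273.5, 204.7]]
0.003 [[273.2, 224.4], [273.5, 299.1], [273.5, 199.8]]
to camera, world [ 0.06429577 -0.45667721] tool [-4.00589726e-01 -2.28507965e-01  3.00091794e-06]
```

View pics/w2c.png

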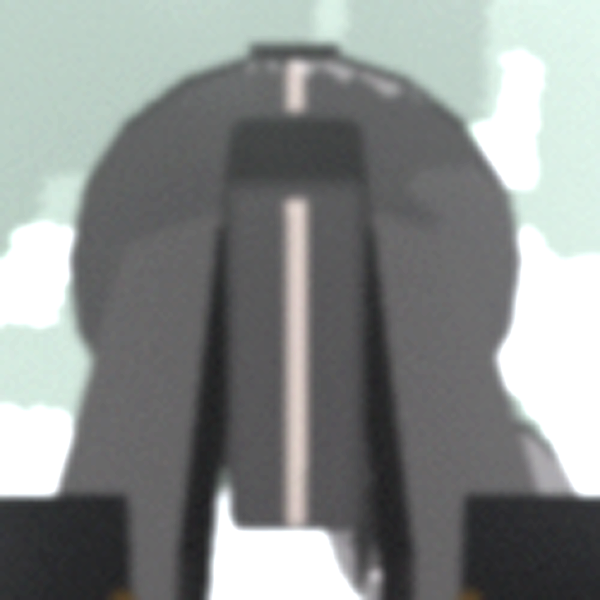

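Emit:
jog_arm:
  motion:
    - [0,[-0.05,-0.0218,0],[0,0,0]]
    - [0,[-0.05,-0.0218,0],[0,0,0]]
    - [0,[-0.05,-0.0218,0],[0,0,0]]
    - [0,[-0.05,-0.0218,0],[0,0,0]]
    - [0,[-0.05,-0.0218,0],[0,0,0]]
    - [0,[-0.05,-0.0218,0],[0,0,0]]
    - [0,[-0.05,-0.0218,0],[0,0,0]]
    - [0,[-0.05,-0.0218,0],[0,0,0]]
    - [0,[-0.05,-0.0218,0],[0,0,-8.6]]
    - [0,[0,0,0],[0,0,-8.6]]

```text
t: 6.5
tool_pos: [0.5964, -0.2366, 0.2517]
tool_rot: [-0.945, -2.992, 0.001]
ft_force: [0.3, 1.4, 0.9]
gripper_width: 0.165
```

Emit:
jog_arm:
  motion:
    - [0,[0,0,0],[0,0,-8.6]]
    - [0,[0,0,0],[0,0,-8.6]]
    - [0,[0,0,0],[0,0,0]]
    - [0,[0,0,0],[0,0,0]]
    - [0,[0,0,0],[0,0,0]]
    - [0,[0,0,0],[0,0,0]]
    - [0,[0,0,0],[0,0,0]]
    - [0,[0,0,0],[0,0,0]]
    - [0,[0,0,0],[0,0,0]]
    - [0,[0,0,0],[0,0,0]]

```text
t: 7.75
tool_pos: [0.5965, -0.2326, 0.2551]
tool_rot: [0.488, 3.103, 0.0]
ft_force: [-0.1, 0.2, -0.6]
gripper_width: 0.17
```

```bash
python3 - <<'E'
from h import *
s,R=tool();T=s["tool_pos"];print(T,np.degrees(np.arctan2(R[1,0],R[0,0])),s["gripper_width"],R[:,2])
im=cams.get_image("wrist");cv2.imwrite("pics/w3.png",cv2.convertScaleAbs(im["image"],alpha=1.6,beta=10))
for c in("red","yel"):
  for p,a in blobs(im,c):print(c,p.round(1),a,ray(im,*p,.058).round(4),(R.T@(ray(im,*p,.058)-T)).round(4))
E
```

```text
[ 0.5965382  -0.23262992  0.25508157] 162.1092773731037 0.16977643856043448 [ 7.27432867e-05  1.32962060e-05 -9.99999997e-01]
red [277.7  91.6] 116 [ 0.5044 -0.2007  0.058 ] [0.0975 0.0021 0.1971]
red [277.8 183.1] 83 [ 0.5757 -0.2235  0.058 ] [0.0227 0.0022 0.1971]
red [121.9 266.8] 384 [ 0.6067 -0.3861  0.058 ] [-0.0568 -0.143   0.1971]
yel [321.  124.8] 74 [ 0.54   -0.1747  0.058 ] [0.0716 0.0378 0.1971]
yel [235.6 153.6] 92 [ 0.5406 -0.2497  0.058 ] [ 0.048  -0.0334  0.1971]
```

View pics/w3.png

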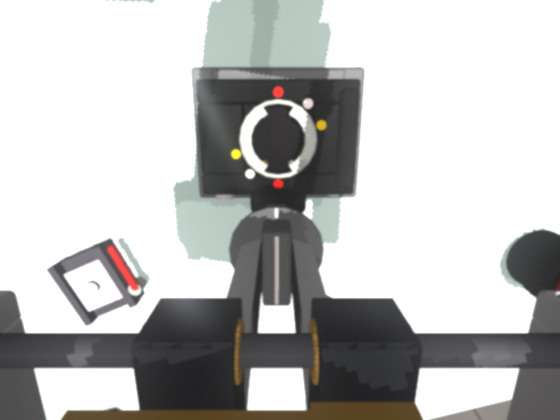

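The wrist view shows both red dots at column 278 in line with the bar (277), and the mount centre 60 mm ahead along tool x. The cap line is in the same column. I'll shift over it and stop just above the flange.

Emit:
jog_arm:
  motion:
    - [0,[0.0202,0.0005,0],[0,0,0]]
    - [0,[0.0202,0,0],[0,0,0]]
    - [0,[0.0201,0,0],[0,0,0]]
    - [0,[0,0,0.015],[0,0,0]]
    - [0,[0,0,0.015],[0,0,0]]
    - [0,[0,0,0.015],[0,0,0]]
    - [0,[0,0,0.007],[0,0,0]]
    - [0,[0,0,0],[0,0,0]]
    - [0,[0,0,0],[0,0,0]]
    - [0,[0,0,0],[0,0,0]]

```text
t: 9.05
tool_pos: [0.5395, -0.2137, 0.2036]
tool_rot: [0.488, 3.102, -0.001]
ft_force: [-0.3, -0.2, -0.6]
gripper_width: 0.166
```

```bash
python3 - <<'E'
from h import *
s,R=tool();T=s["tool_pos"];print(T,np.degrees(np.arctan2(R[1,0],R[0,0])),s["gripper_width"],s["ft_force"])
im=cams.get_image("wrist");w=cv2.convertScaleAbs(im["image"][130:330,180:380],alpha=2.2,beta=10)
for c in("red","yel"):
  for p,a in blobs(im,c):print(c,p.round(1),a,(R.T@(ray(im,*p,.058)-T)).round(4))
t=cams.get_image("side");print(proj(t,[.54,-.213,.07]))
u,v=proj(t,[.54,-.213,.08])[0].astype(int);x=t["image"][v-40:v+40,u-40:u+40]
cv2.imwrite("pics/w4.png",np.hstack([cv2.resize(w,(400,400)),cv2.resize(x,(400,400),interpolation=cv2.INTER_CUBIC)]))
E
```

```text
[ 0.53946967 -0.21371496  0.20362231] 162.11462989687712 0.16628825198993258 [-0.25858527 -0.15724248 -0.55555718]
red [277.3 177.5] 127 [0.0373 0.0016 0.1456]
red [ 92.4 330.2] 55 [-0.0876 -0.1475  0.1457]
red [118.6 369.7] 38 [-0.1262 -0.1315  0.1458]
yel [326.6 212.5] 77 [0.0116 0.0373 0.1456]
yel [227.  242.3] 29 [-0.0115 -0.0357  0.1456]
[[345.15550866 162.14863135]]
```

View pics/w4.png

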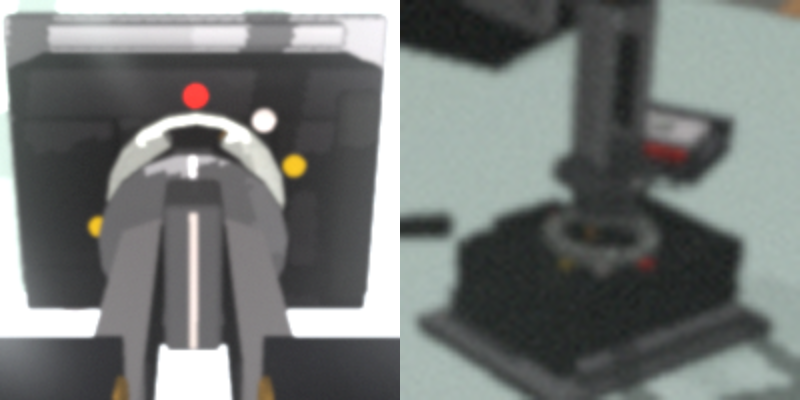

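The cap is just above the mount. The mount centre is within about 1 mm of the cap axis, and the red dot, disc mark and bar line are in line (cols 277–278). Lowering.

Emit:
jog_arm:
  motion:
    - [0,[0.0003,0,0.004],[0,0,0]]
    - [0,[0,0,0.004],[0,0,0]]
    - [0,[0,0,0.004],[0,0,0]]
    - [0,[0,0,0.004],[0,0,0]]
    - [0,[0,0,0.003],[0,0,0]]
    - [0,[0,0,0.003],[0,0,0]]
    - [0,[0,0,0.002],[0,0,0]]
    - [0,[0,0,0],[0,0,0]]
    - [0,[0,0,0],[0,0,0]]
    - [0,[0,0,0],[0,0,0]]

```text
t: 10.4
tool_pos: [0.5389, -0.2135, 0.1792]
tool_rot: [0.488, 3.103, -0.0]
ft_force: [-0.8, -0.4, 0.1]
gripper_width: 0.166
```

Emit:
jog_arm:
  motion:
    - [0,[0,0,0.003],[0,0,0]]
    - [0,[0,0,0.002],[0,0,0]]
    - [0,[0,0,0.0015],[0,0,0]]
    - [0,[0,0,0.001],[0,0,0]]
    - [0,[0,0,0.001],[0,0,0]]
    - [0,[0,0,0],[0,0,0]]
    - [0,[0,0,0],[0,0,0]]
    - [0,[0,0,0],[0,0,0]]
    - [0,[0,0,0],[0,0,0]]
    - [0,[0,0,0],[0,0,0]]

```text
t: 11.65
tool_pos: [0.5388, -0.2135, 0.1711]
tool_rot: [0.488, 3.103, -0.0]
ft_force: [-1.3, 0.3, 5.6]
gripper_width: 0.168
```

The cap is seated with 5.6 N upward force, at the expected height. Turning clockwise 40° (+z of the tool).

Emit:
jog_arm:
  motion:
    - [0,[0,0,0],[0,0,5]]
    - [0,[0,0,0],[0,0,5]]
    - [0,[0,0,0],[0,0,5]]
    - [0,[0,0,0],[0,0,5]]
    - [0,[0,0,0],[0,0,5]]
    - [0,[0,0,0],[0,0,5]]
    - [0,[0,0,0],[0,0,5]]
    - [0,[0,0,0],[0,0,5]]
    - [0,[0,0,0],[0,0,0]]
    - [0,[0,0,0],[0,0,0]]

```text
t: 12.9
tool_pos: [0.5397, -0.2127, 0.171]
tool_rot: [1.518, 2.749, 0.004]
ft_force: [0.1, 4.2, 5.6]
gripper_width: 0.168
```

```bash
python3 - <<'E'
from h import *
s,R=tool();T=s["tool_pos"];print(T,np.degrees(np.arctan2(R[1,0],R[0,0])),s["gripper_width"],s["ft_force"],s["ft_torque"],R[:,2])
im=cams.get_image("wrist");w=cv2.convertScaleAbs(im["image"][150:330,180:380],alpha=2.2,beta=10)
for c in("red","yel"):
  for p,a in blobs(im,c):print(c,p.round(1),a,(R.T@(ray(im,*p,.058)-T)).round(4))
t=cams.get_image("side")
u,v=proj(t,[.54,-.213,.08])[0].astype(int);x=t["image"][v-40:v+40,u-40:u+40]
cv2.imwrite("pics/w5.png",np.hstack([cv2.resize(w,(444,400)),cv2.resize(x,(350,400),interpolation=cv2.INTER_CUBIC)]))
E
```

```text
[ 0.53968815 -0.21273863  0.17104809] 122.16906379378327 0.1679212577524237 [0.07763912 4.23617674 5.62951657] [ 0.75341935 -0.28383345 -0.02210877] [ 0.00232447  0.00136598 -0.99999637]
red [237.  201.8] 173 [ 0.0288 -0.0237  0.113 ]
red [470.3 326.8] 10 [-0.0606  0.1343  0.1134]
red [459.6 328.5] 17 [-0.062   0.1271  0.1134]
red [466.7 330.2] 6 [-0.0633  0.1322  0.1134]
red [475.2 330. ] 6 [-0.0632  0.1381  0.1134]
red [479.9 330. ] 7 [-0.0632  0.1413  0.1134]
yel [309.  196.5] 159 [0.0321 0.0204 0.1131]
```

View pics/w5.png

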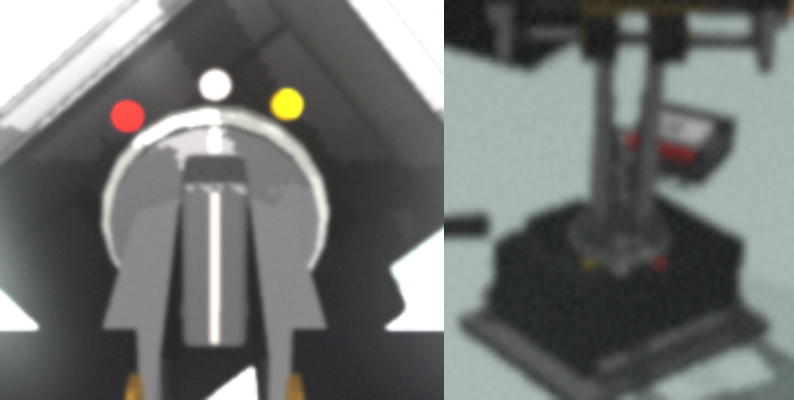

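The disc sits concentric in the flange, and the bar line and mark point at the white dot (crop 214,85). I'll hold still for one call to confirm, then hand in.

Emit:
jog_arm:
  motion:
    - [0,[0,0,0],[0,0,0]]
    - [0,[0,0,0],[0,0,0]]
    - [0,[0,0,0],[0,0,0]]
    - [0,[0,0,0],[0,0,0]]
    - [0,[0,0,0],[0,0,0]]
    - [0,[0,0,0],[0,0,0]]
    - [0,[0,0,0],[0,0,0]]
    - [0,[0,0,0],[0,0,0]]
    - [0,[0,0,0],[0,0,0]]
    - [0,[0,0,0],[0,0,0]]

```text
t: 14.25
tool_pos: [0.5397, -0.2128, 0.1711]
tool_rot: [1.518, 2.749, 0.004]
ft_force: [1.2, 3.0, 4.6]
gripper_width: 0.166
```

```bash
python3 -c "
from rig import *
s=get_state();print(s['t'],s['tool_pos'],s['gripper_width'],s['ft_force']);print(order.job_done())"
```

```text
14.25 [ 0.53966548 -0.21276134  0.17105172] 0.16636816729191373 [1.2072178  3.04771943 4.5866368 ]
the job is handed in; nothing more can be done
None
```

I took the leftmost cap by its bar and set it into the black camera's mount in line with the red dots. I pressed it home with about 5.6 N, turned it 40° clockwise to the white dots, and handed the job in at 14.25 s still gripping it.

- **Seating:** the tool ended at z = 0.171 m, against 0.172 m expected when the cap is fully home.
- **Turn:** in the last picture the bar's line points at the white dot and the disc sits concentric in the flange. The ring angle (about 0.55 rad) follows from the 40° turn; I could not read it directly.
- **Grip:** the opening was 15.6 mm, as for the 16 mm bar. About 3 N of side load and 4.6 N of upward force remained at the end.
- **Measurements that disagreed:** the wrist and top cameras differed by about 1 to 1.5 mm on where the cap and mount lay. That is within the fit's play and caused no trouble.
- **Not checked:** I took no final picture to confirm that the lens, filters, battery and pen had not moved, but the arm stayed well clear of them.

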